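# Press the drawer key and trap the drawer that pops out

## Robot

A 6-joint arm with a two-finger parallel gripper is mounted at the origin on a cart in front of the work surface, level with it; the furniture and walls round the work are solid. World frame = base frame: x ahead of the robot, y to its left, z up, the work surface at z = 0. Lengths are in m, angles in rad, forces in N, time in s.
With the tool pointing down it reaches from about 0.25 to 0.775 m from the base axis. Payload 4 kg.
Tool frame: the origin (TCP) lies at the very end of the fingers, on their centre line; the grasp point (between the pads) lies 19 mm behind it; z points along the fingers, y is the line along which they close (so a half turn about z gives the same grasp; the last joint's range is limited). The gripper opens to 94 mm and grips with 3 to 60 N. Pads are 16 mm wide; open, the fingers measure 119 mm over their backs; the gripper's body (75 mm by 177 mm) begins 78 mm behind the grasp point.
Start: joints at [-0.103, 0.087, 1.371, -0, 1.684, -0.103], TCP at [0.55, -0, 0.206] pointing down, gripper open.
Joint ranges: [-3.1, 3.1], [-0.76, 2.03], [0.27, 2.55], [-1.08, 4.22], [0.17, 2.65], [-2.57, 2.57]. Speed limits (rad/s): [2.79, 2.79, 3.14, 3.14, 3.14, 3.14].

## Interface

Orientations are given as [roll, pitch, yaw] about the fixed x, y, z axes, in that order (R = Rz(yaw) Ry(pitch) Rx(roll)).
In Python, from bench import robot, snapshot, finder gives the robot as it stands.
- The arm moves only by the tool drive_tool, never from a script. Its argument "deltas" is text: rows parted by semicolons, each of 7 numbers parted by spaces: the shift along the tool's x, y, z each as a share of 100 mm, from -1 to 1, then the turn, a rotation vector about the tool's x, y, z each as a share of 90 degrees, from -1 to 1, then the finger opening in mm, from 0 to 94. In form: tx ty tz rx ry rz gripper; .... A call has 1 to 5 rows; each row is the pose to reach, as a shift and turn from the pose commanded when the call began, along the tool's axes at that moment; what a row does not reach only later rows make up. A row lasts 1/10 s, in which the tool goes at most 50 mm and 8.59 degrees, less where a joint would pass 70% of its speed; a pose out of reach is approached as far as the arm can. A call with a number of a shift or a turn outside -1 to 1 is refused whole. A call with a gripper value outside its range is refused whole. The fingers move at their own pace and stop on an object; the grip force is fixed at half the most. Time passes only in rows, so rows that repeat a pose let the fingers close. It gives the time, the measured TCP pose, the force, the opening and the grip force at its end, in the units of the state.
- robot.get_obs(): the state, without advancing time (a new reading comes with each control period).
- snapshot(name): name is "scene" or "side" or "wrist"; returns a dict with "img" (384x512x3 uint8, red, green, blue), "fx", "fy", "cx", "cy" (pixels), "T" (4x4, takes a point from camera to world coordinates); the wrist camera has in their place "hand_eye" (4x4, takes a point from camera to tool coordinates, whose origin is the TCP and whose axes are the flange's). Camera axes: x right, y up, looking along -z (the intrinsics and any distortion apply to the point x, -y, -z); pixel columns grow to the right and rows downward; lengths in m; the calibration is good to about 2 mm. A picture is of the moment at which its call begins: read the wrist's pose just before it. There is no depth.
- robot.close_job(): hands the job in; it is judged then, once.
Trained networks look in the newest picture that a camera, given by its name, has taken for a name from the list of things; names that differ only in an ending like _2 or _b are one class to them, and where a whole thing is asked for, a point or a joint stands for the part that bears it (a point fixed in the world has none). Each returns a list of dicts, best first, with "confidence" (0 to 1); they miss things now and then, are a little off and sometimes report something else, mostly with a low value. They report only what shows in the picture. A call takes as long as a camera call.
- finder.look_for(camera, thing): "xy" ([column, row] in pixels, amid what is visible of it).
- finder.masks_of(camera, thing): "region" (384x512 bool, what is visible of it) and "xy" ([column, row] in pixels, amid what is visible of it).
- finder.landmark_of(camera, thing): "xy" ([column, row] in pixels: a listed point, or the origin of a listed thing).
The state is a dict: "time": time; "joint_positions": joint angles; "qvel": joint speeds; "joint_torque": joint torques, N m; "tool_pos": TCP position; "ee_rot": TCP orientation; "wrist_force": force on the tool from outside, world axes, zero at the start; "wrist_torque": the same for the moment, N m; "width": finger opening in m; "finger_force": force on a finger pad.
Only numpy, scipy, OpenCV 4.12 (cv2) and the standard library are available. Lean on these libraries where they do the work, as an engineer would, in place of code of your own. Each camera call takes 0.05 s, during which the arm holds its last target. There are 200 camera calls.

## Task

Press down the raised key of the wider of the two flat drawer boxes with one fingertip, so that its sprung drawer pops out, and with the other finger, waiting in front of the drawer's upright lip, trap the drawer part-way, before it has slid out more than about two thirds of its 10 cm travel. Only touch: do not pinch or pull the lip, leave the narrower box shut and do not disturb anything else. The program finishes while holding: one finger still keeps the key down and the drawer stands still, clearly open, against the other finger.

Things in the scene. Friction and masses are not known exactly. Their poses are not given: they have to be found in the camera images.
- wide_box: the wider, target one of two flat aluminium drawer boxes, fixed to the worktop, 130 mm wide (y), 160 mm deep (x), deck 36 mm high. Origin at the worktop; own x points from the lip to the rear; the walls span x -65 to +95 mm. Own -x (roughly towards the robot) is the way its drawer pops out; it is turned up to 26 degrees either way.
- wide_key_top (a point): centre of the top of the spring key of the wide box: a raised, ribbed pad 44 mm (x) by 40 mm (y) on the deck, its near edge 9 mm behind the rear face of the lip when the drawer is shut. Stands 9 mm proud of the deck (top at z 45 mm) when up; centre 39 mm behind the front face of the shut lip.
- wide_key (a joint): how far the key of the wide box is pressed down, m: 0 up, 0.008 fully down. Its spring needs 1.6 N to start and 4.8 N fully down; the catch lets the drawer go once it is about 0.005 down. It springs up again when released.
- wide_lip_face (a point): centre of the front face of the upright lip of the wide drawer, a plate 126 mm wide, 8 mm thick, from 4 to 68 mm above the worktop (so it rises 32 mm above the deck and 23 mm above the key); moves with the drawer. Its front 4 mm are the part wide_drawer_c4, its rear 4 mm wide_drawer_c5. The lip's outward normal is the box's own -x.
- wide_drawer (a joint): how far the wide drawer is out, m: 0 shut (starts here, caught), 0.100 fully out. When released a spring pushes it out with 4 N (2 N at the end) and a damper slows it to 20 to 40 mm/s; nothing but a finger stops it before its end.
- narrow_box: the narrower one of two flat aluminium drawer boxes, fixed to the worktop, 92 mm wide (y), 160 mm deep (x), deck 36 mm high. Origin at the worktop; own x points from the lip to the rear; the walls span x -65 to +95 mm. Own -x (roughly towards the robot) is the way its drawer pops out; it is turned up to 26 degrees either way.
- narrow_key_top (a point): centre of the top of the spring key of the narrow box: a raised, ribbed pad 44 mm (x) by 40 mm (y) on the deck, its near edge 9 mm behind the rear face of the lip when the drawer is shut. Stands 9 mm proud of the deck (top at z 45 mm) when up; centre 39 mm behind the front face of the shut lip.
- narrow_key (a joint): how far the key of the narrow box is pressed down, m: 0 up, 0.008 fully down. Its spring needs 1.6 N to start and 4.8 N fully down; the catch lets the drawer go once it is about 0.005 down. It springs up again when released.
- narrow_lip_face (a point): centre of the front face of the upright lip of the narrow drawer, a plate 88 mm wide, 8 mm thick, from 4 to 68 mm above the worktop (so it rises 32 mm above the deck and 23 mm above the key); moves with the drawer. Its front 4 mm are the part narrow_drawer_c4, its rear 4 mm narrow_drawer_c5. The lip's outward normal is the box's own -x.
- narrow_drawer (a joint): how far the narrow drawer is out, m: 0 shut (starts here, caught), 0.100 fully out. When released a spring pushes it out with 4 N (2 N at the end) and a damper slows it to 20 to 40 mm/s; nothing but a finger stops it before its end.
- egg_timer: bystander: wind-up egg timer, 65 mm across, 56 mm high, standing on the rear of the wide box's deck; origin at the centre of its underside
- espresso_cup: bystander: small dark espresso cup, 53 mm high, standing on the rear of the narrow box's deck; origin at the centre of its underside
- shot_glass: bystander: small glass, 48 mm across, 61 mm high, on the worktop in front of and between the boxes; origin at the centre of its underside
- salt_shaker: bystander: salt shaker, 44 mm across, 90 mm high, behind and between the boxes; origin at the centre of its underside
- tape_roll: bystander: roll of masking tape lying flat, 103 mm across, 25 mm high, front right; origin at the centre of its underside
- tin_small: bystander: small tin, 57 mm across, 72 mm high, front left; origin at the centre of its underside

How it is judged:
On the way, in this order (a step that is already met when the one before it is completed fails the run):
1. a finger presses the key of the wider box down while its drawer is still in (contact force between the fingers and wide_key above 0.5 N and value of joint wide_key above 0.003 m and value of joint wide_drawer below 0.01 m), for 0.05 s.
2. with the key still held down, the popped drawer stands trapped against the other finger (value of joint wide_key above 0.0045 m and contact force between the fingers and wide_key above 0.5 N and value of joint wide_drawer between 0.01 and 0.068 m and contact force between the fingers and wide_drawer_c4 above 0.5 N and velocity of joint wide_drawer between -0.005 and 0.005 m/s), for 0.3 s.
At the end, for the whole second after the job is handed in: A finger keeps the wide box's key at least 4.5 mm down (over 0.5 N); its drawer stands still (under 5 mm/s) between 10 and 68 mm out, its lip's front pressing on a finger with over 0.5 N; the narrow drawer is shut (all of step 2 and value of joint narrow_drawer below 0.004 m); the arm keeps its last pose, push and grip.
It fails at once if the wide drawer slid away (over 70 mm out) (value of joint wide_drawer above 0.07 m).
It fails at once if the lip was pinched, hooked or pulled from behind (over 3 N) (contact force between the fingers and wide_drawer_c5 above 3 N).
It fails at once if the narrower box was operated (key pressed over 4 mm or drawer out over 4 mm) (value of joint any of narrow_key, narrow_drawer above 0.004 m).
It fails at once if a bystander was moved or lifted by more than 20 mm or tipped (distance of any of egg_timer, espresso_cup, shot_glass, salt_shaker, tape_roll, tin_small from where it was at the start of the episode above 0.02 m or angle between any of egg_timer, espresso_cup, shot_glass, salt_shaker, tape_roll, tin_small's own z axis and vertical above 0.35 rad).
It also fails if it takes over 42 s, if anything falls off the work surface, if the arm or the gripper's body presses on something with over 40 N, if the wrist force passes 120 N, or if a joint passes its speed limit or range.

## Working session

There is one attempt and no reset: what is moved stays moved. The work goes in short steps, Python scripts to look and compute and a tool call to move; the robot and the scene stay as the last step left them, time stands still between calls to the robot, and variables do not carry over. Pictures are saved under pics/ and viewed, at most 10 in all, crops included, and the job is handed in when it is done.

Besides the shell and the picture viewer there is one more tool, called after "Emit:" as name(argument=value, ...) on one line, values as JSON. drive_tool: Moves the arm, as the interface text tells. Shift numbers are shares of 100 mm and turn numbers shares of 90 degrees, none past 1 either way. Its arguments: {"type":"object","properties":{"deltas":{"type":"string"}},"required":["deltas"]}

```bash
mkdir -p pics; cat > h.py <<'E'
import numpy as np, cv2
from bench import robot, snapshot, finder
from scipy.spatial.transform import Rotation as R
def cam(name):
    o=robot.get_obs(); s=snapshot(name)
    if 'T' in s: T=np.array(s['T'])
    else:
        M=np.eye(4); M[:3,:3]=R.from_euler('xyz',o['ee_rot']).as_matrix(); M[:3,3]=o['tool_pos']; T=M@np.array(s['hand_eye'])
    return s,T
def ray(s,T,xy):
    d=np.array([(xy[0]-s['cx'])/s['fx'],-(xy[1]-s['cy'])/s['fy'],-1.]); d=T[:3,:3]@d
    return T[:3,3],d/np.linalg.norm(d)
def atz(r,z): return r[0]+r[1]*(z-r[0][2])/r[1][2]
def tri(rs):
    A=sum(np.eye(3)-np.outer(d,d) for _,d in rs); b=sum((np.eye(3)-np.outer(d,d))@p for p,d in rs)
    return np.linalg.solve(A,b)
E
python3 - <<'E'
from h import *
np.set_printoptions(precision=4,suppress=True)
V={}
for c in ['scene','side','wrist']:
    s,T=cam(c); V[c]=(s,T); print(c,[k for k in s if k!='img'],T[:3,3]); cv2.imwrite(f'pics/{c}0.png',s['img'][:,:,::-1])
Z=dict(wide_key_top=.045,wide_lip_face=.036,narrow_key_top=.045,narrow_lip_face=.036,wide_box=0,narrow_box=0,egg_timer=.036,espresso_cup=.036,shot_glass=0,salt_shaker=0,tape_roll=0,tin_small=0)
for n,z in Z.items():
    rs=[]
    for c in V:
        f=finder.landmark_of(c,n)
        if f:
            r=ray(*V[c],f[0]['xy']); rs.append(r); print(n,c,np.round(f[0]['xy']),round(f[0]['confidence'],2),atz(r,z))
    if len(rs)>1: print('   tri',tri(rs))
print(robot.get_obs())
a=np.hstack([V['scene'][0]['img'],V['side'][0]['img']]);cv2.imwrite('pics/a.png',cv2.resize(a,(800,300))[:,:,::-1])
E
```

```text
scene ['fx', 'fy', 'cx', 'cy', 'T'] [-0.2979 -0.5275  0.9068]
side ['fx', 'fy', 'cx', 'cy', 'T'] [ 0.4859 -0.9075  0.6739]
wrist ['fx', 'fy', 'cx', 'cy', 'hand_eye'] [0.5498 0.0794 0.3837]
wide_key_top scene [210. 161.] 0.62 [0.6399 0.1647 0.045 ]
wide_key_top side [252. 165.] 0.47 [0.6364 0.1436 0.045 ]
wide_key_top wrist [346.  28.] 0.98 [0.6437 0.1604 0.045 ]
   tri [0.6425 0.1636 0.0383]
wide_lip_face scene [201. 167.] 0.72 [0.607  0.1799 0.036 ]
wide_lip_face side [241. 166.] 0.75 [0.6017 0.1579 0.036 ]
wide_lip_face wrist [308.  17.] 0.95 [0.603  0.1741 0.036 ]
   tri [0.6047 0.1762 0.0312]
narrow_key_top scene [285. 214.] 0.43 [ 0.5294 -0.1633  0.045 ]
narrow_key_top side [233. 231.] 0.49 [ 0.5398 -0.1732  0.045 ]
narrow_key_top wrist [254. 283.] 0.68 [ 0.5433 -0.1543  0.045 ]
   tri [ 0.5413 -0.16    0.0342]
narrow_lip_face scene [278. 220.] 0.59 [ 0.5053 -0.1524  0.036 ]
narrow_lip_face side [215. 232.] 0.7 [ 0.4943 -0.1624  0.036 ]
narrow_lip_face wrist [222. 279.] 0.68 [ 0.4986 -0.1543  0.036 ]
   tri [ 0.4981 -0.1558  0.036 ]
wide_box scene [337. 280.] 0.7 [ 0.4133 -0.367
[... 1355 characters left out ...]
.4204 -0.3613  0.    ]
   tri [ 0.4188 -0.3723 -0.008 ]
tin_small scene [125. 201.] 0.68 [ 0.3864  0.32   -0.    ]
tin_small side [179. 158.] 0.87 [0.3922 0.3123 0.    ]
   tri [ 0.3913  0.3262 -0.0072]
{'time': 1.95, 'joint_positions': array([-0.1031,  0.0872,  1.3707, -0.    ,  1.6836, -0.1031]), 'qvel': array([ 0.0002,  0.0005, -0.0006,  0.0004, -0.0018, -0.0004]), 'joint_torque': array([  0.0012, -34.0019, -30.2595,   0.0719,   0.0235,  -0.    ]), 'tool_pos': array([ 0.55  , -0.    ,  0.2055]), 'ee_rot': array([3.1415, 0.    , 1.5708]), 'wrist_force': array([ 0.2812,  1.0642, -0.2458]), 'wrist_torque': array([-0.0204,  0.0217,  0.0235]), 'finger_force': 0.0, 'width': 0.09409005257670533}
```

View pics/a.png

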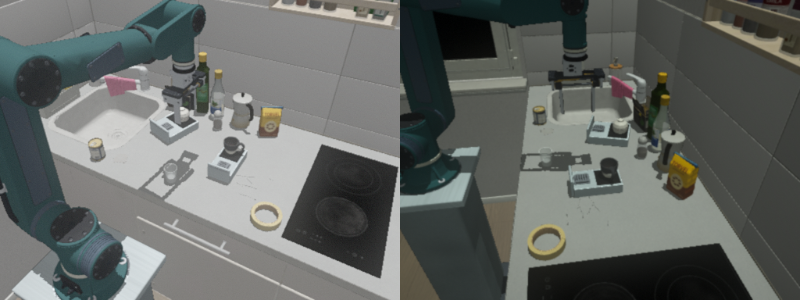

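Emit:
drive_tool(deltas="1 0.5 0 0 0 0.2 94; 1 0.5 0 0 0 0.2 94; 1 0.5 0 0 0 0.2 70; 1 0.5 0 0 0 0.2 70; 1 0.5 0 0 0 0.2 70")

```text
time: 2.45
tool_pos: [0.5998, 0.0997, 0.2053]
ee_rot: [-3.141, 0.001, 1.258]
wrist_force: [0.9, 0.5, -0.3]
width: 0.0733
finger_force: 0.0
```

```bash
python3 - <<'E'
from h import *
np.set_printoptions(precision=4,suppress=True)
s,T=cam('wrist'); cv2.imwrite('pics/w1.png',s['img'][:,:,::-1])
for n,z in dict(wide_key_top=.045,wide_lip_face=.036,wide_box=0,egg_timer=.036,wide_drawer=.068).items():
    for f in finder.landmark_of('wrist',n)[:2] if n!='wide_drawer' else []: print(n,np.round(f['xy']),round(f['confidence'],2),atz(ray(s,T,f['xy']),z))
for n,z in [('wide_key',.045),('wide_lip_face',.068)]:
    for f in finder.masks_of('wrist',n)[:1]:
        m=f['region'].astype('uint8'); c=max(cv2.findContours(m,0,2)[0],key=cv2.contourArea)
        b=cv2.boxPoints(cv2.minAreaRect(c)); print(n,f['confidence'],[atz(ray(s,T,p),z)[:2] for p in b])
o=robot.get_obs();print(o['time'],o['tool_pos'],o['ee_rot'],o['width'],o['wrist_force'])
E
```

```text
wide_key_top [278. 114.] 0.71 [0.643  0.1607 0.045 ]
wide_key_top [337. 324.] 0.6 [ 0.6396 -0.1485  0.045 ]
wide_lip_face [244. 111.] 0.6 [0.6057 0.176  0.036 ]
egg_timer [355. 114.] 0.58 [0.7316 0.1317 0.036 ]
wide_key 0.93 [array([0.6294, 0.1858]), array([0.6708, 0.1724]), array([0.6601, 0.1344]), array([0.6174, 0.1482])]
wide_lip_face 0.56 [array([0.6259, 0.2322]), array([0.6367, 0.2287]), array([0.5979, 0.1103]), array([0.5859, 0.1142])]
2.8 [0.5999 0.0991 0.2058] [ 3.1411 -0.0001  1.2555] 0.06960633527812635 [ 0.2823 -0.7187  0.3949]
```

View pics/w1.png

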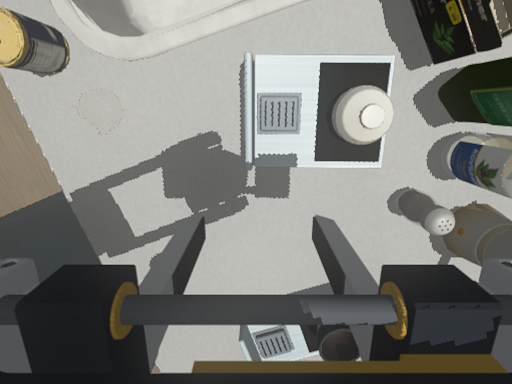

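The view shows the wide box square to the tool: lip at columns 244–250, key centre near (278, 113). The narrow box is well clear at the bottom. Moving above the lip.

Emit:
drive_tool(deltas="0.71 -0.2 0 0 0 0 70; 0.71 -0.2 0 0 0 0 70; 0.71 -0.2 0.5 0 0 0 70; 0.71 -0.2 1 0 0 0 70; 0.71 -0.2 1 0 0 0 70")

```text
time: 3.3
tool_pos: [0.5955, 0.1722, 0.0949]
ee_rot: [-3.123, 0.01, 1.257]
wrist_force: [-1.5, -0.2, -1.6]
width: 0.0698
finger_force: 0.0
```

```bash
python3 - <<'E'
from h import *
np.set_printoptions(precision=4,suppress=True)
o=robot.get_obs();print(o['time'],o['tool_pos'],o['ee_rot'],o['width'],o['wrist_force'])
s,T=cam('wrist');s2,_=cam('side')
a=np.hstack([s['img'],cv2.resize(s2['img'][60:255,130:390],(512,384))]); cv2.imwrite('pics/w2.png',cv2.resize(a,(800,300))[:,:,::-1])
E
```

```text
3.3 [0.5955 0.1722 0.0949] [-3.1233  0.0103  1.2569] 0.06975327145996783 [-1.5262 -0.2305 -1.6164]
```

View pics/w2.png

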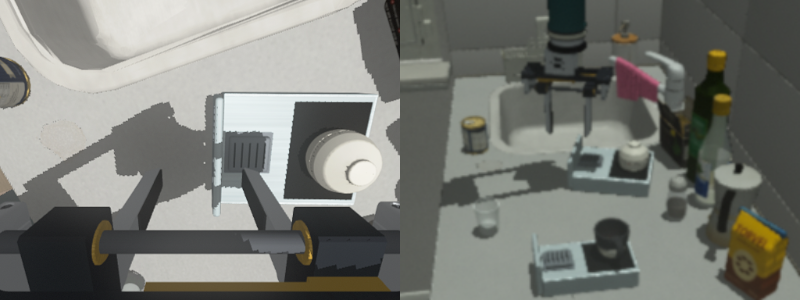

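The wrist view shows the lip at columns 210–225 (halved scale) between the two fingers, with the right fingertip at about (245, 172) over the key side. Both finger paths are clear. Letting the arm settle while descending.

Emit:
drive_tool(deltas="0 0 0 0 0 0 70; 0 0 0.2 0 0 0 70; 0 0 0.4 0 0 0 70; 0 0 0.4 0 0 0 70; 0 0 0.4 0 0 0 70")

```text
time: 3.9
tool_pos: [0.6049, 0.1738, 0.0687]
ee_rot: [3.137, -0.002, 1.256]
wrist_force: [0.9, -0.7, 0.9]
width: 0.07
finger_force: 0.0
```

```bash
python3 - <<'E'
from h import *
np.set_printoptions(precision=4,suppress=True)
s,T=cam('wrist'); cv2.imwrite('pics/w3.png',s['img'][:,:,::-1])
o=robot.get_obs();print(o['time'],o['tool_pos'],o['ee_rot'],o['width'],o['wrist_force'])
for f in finder.masks_of('wrist','wide_key')[:1]: print(f['confidence'],f['xy'])
for n,z in [('wide_key_top',.045),('wide_lip_face',.036)]:
    for f in finder.landmark_of('wrist',n)[:1]: print(n,f['xy'],f['confidence'],atz(ray(s,T,f['xy']),z))
E
```

```text
3.95 [0.6051 0.1739 0.069 ] [ 3.1367 -0.0027  1.2564] 0.06988080557722857 [0.7754 0.1856 0.1343]
0.98 [303.2, 208.7]
wide_lip_face [258.9, 211.1] 0.55 [0.6052 0.1729 0.036 ]
```

View pics/w3.png

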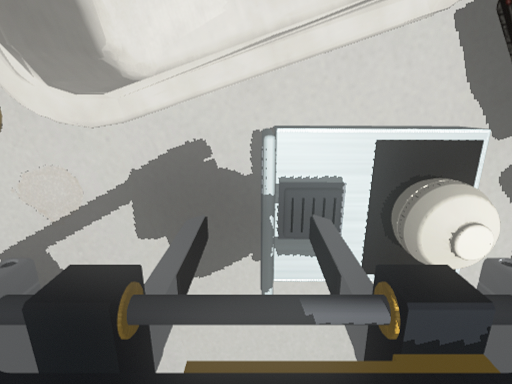

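The fingertip sits over the key at about (320, 213); the key spans columns 278–343 and rows 180–242. The lip at columns 262–275 is between the fingers. Descending to just above the key.

Emit:
drive_tool(deltas="0 0 0.06 0 0 0 70; 0 0 0.12 0 0 0 70; 0 0 0.17 0 0 0 70; 0 0 0.17 0 0 0 70; 0 0 0.17 0 0 0 70")

```text
time: 4.6
tool_pos: [0.6026, 0.1737, 0.0479]
ee_rot: [-3.141, 0.0, 1.257]
wrist_force: [0.7, 0.5, 0.4]
width: 0.0701
finger_force: 0.0
```

Emit:
drive_tool(deltas="0 0 0.03 0 0 0 70; 0 0 0.06 0 0 0 70; 0 0 0.09 0 0 0 70; 0 0 0.11 0 0 0 70; 0 0 0.11 0 0 0 70")

```text
time: 5.1
tool_pos: [0.6034, 0.1738, 0.0378]
ee_rot: [3.14, -0.001, 1.257]
wrist_force: [-0.4, 0.5, 3.8]
width: 0.07
finger_force: 2.1
```

Emit:
drive_tool(deltas="0 0 0 0 0 0 70; 0 0 0 0 0 0 70; 0 0 0 0 0 0 70; 0 0 0 0 0 0 70; 0 0 0 0 0 0 70")

```text
time: 5.6
tool_pos: [0.6034, 0.1738, 0.0378]
ee_rot: [3.141, -0.001, 1.257]
wrist_force: [1.1, 0.7, 3.3]
width: 0.0699
finger_force: 2.1
```

Emit:
drive_tool(deltas="0 0 0 0 0 0 70; 0 0 0 0 0 0 70; 0 0 0 0 0 0 70; 0 0 0 0 0 0 70; 0 0 0 0 0 0 70")

```text
time: 6.1
tool_pos: [0.6031, 0.1738, 0.0377]
ee_rot: [3.141, -0.0, 1.257]
wrist_force: [1.0, 1.1, 5.1]
width: 0.0702
finger_force: 3.4
```

Emit:
drive_tool(deltas="0 0 0 0 0 0 70; 0 0 0 0 0 0 70; 0 0 0 0 0 0 70; 0 0 0 0 0 0 70; 0 0 0 0 0 0 70")

```text
time: 6.6
tool_pos: [0.6028, 0.1739, 0.0376]
ee_rot: [-3.141, -0.0, 1.257]
wrist_force: [0.4, 1.7, 5.2]
width: 0.0697
finger_force: 3.6
```

Emit:
drive_tool(deltas="0 0 0 0 0 0 70; 0 0 0 0 0 0 70; 0 0 0 0 0 0 70; 0 0 0 0 0 0 70; 0 0 0 0 0 0 70")

```text
time: 7.1
tool_pos: [0.6028, 0.1739, 0.0376]
ee_rot: [-3.141, -0.0, 1.257]
wrist_force: [1.3, 1.1, 4.8]
width: 0.0703
finger_force: 3.6
```

```bash
python3 - <<'E'
from h import *
np.set_printoptions(precision=4,suppress=True)
s,T=cam('wrist'); cv2.imwrite('pics/w4.png',s['img'][:,:,::-1])
for _ in range(4):
    o=robot.get_obs();print(o['time'],o['tool_pos'],o['width'],o['wrist_force'],o['finger_force'])
    for f in finder.landmark_of('wrist','wide_lip_face')[:1]: print(f['xy'],f['confidence'],atz(ray(s,T,f['xy']),.036))
E
```

```text
7.15 [0.6028 0.1739 0.0376] 0.07037902980771824 [-0.2533  0.8534  4.7611] 3.6058303504250944
[204.6, 224.0] 0.95 [0.5679 0.1867 0.036 ]
7.2 [0.6028 0.1739 0.0376] 0.07027002476990124 [1.0119 0.6754 5.0148] 3.60587288858369
[204.6, 224.0] 0.95 [0.5679 0.1867 0.036 ]
7.25 [0.6028 0.1739 0.0376] 0.0702595262776083 [-0.0744  0.4768  5.2949] 3.6057228839490563
[204.6, 224.0] 0.95 [0.5679 0.1867 0.036 ]
7.3 [0.6028 0.1739 0.0377] 0.07031003145114116 [1.3909 1.4188 4.6087] 3.6058126017451286
[204.6, 224.0] 0.95 [0.5679 0.1867 0.036 ]
```

View pics/w4.png

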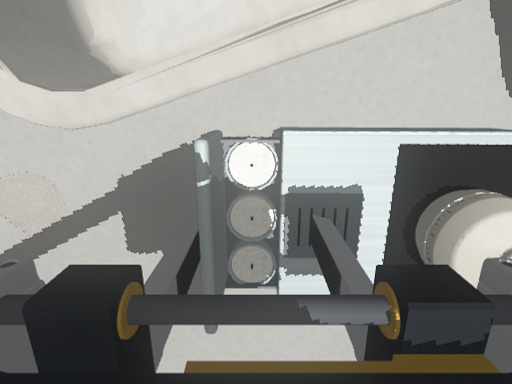

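The drawer is about 40 mm out, with its lip at column ~205 resting on the left finger. The right finger holds the key down at about (320, 220), and the forces are steady.

```bash
python3 -c "
from bench import robot
print(robot.close_job())"
```

```text
the job is handed in; nothing more can be done
None
```

I handed the job in with the wide box's key held about 7 mm down by one finger and its drawer standing still about 40 mm out against the other. The narrow box and the bystanders were not touched; the hand-in gave no verdict.

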